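# Find the test-strip box among lidded tubs and lay it in its tray compartment

### The arm

A 6-joint arm with a two-finger parallel gripper is mounted at the origin on a cart in front of the work surface, level with it; the furniture and walls round the work are solid. World frame = base frame: x ahead of the robot, y to its left, z up, the work surface at z = 0. Lengths are in m, angles in rad, forces in N, time in s.
With the tool pointing down it reaches from about 0.225 to 0.875 m from the base axis. Payload 3.4 kg.
Tool frame: the origin (TCP) lies between the finger pads; the fingertips stand 14 mm ahead of it and the grasp point (between the pads) lies 5 mm behind it; z points along the fingers, y is the direction in which the jaws open and shut (so a half turn about z gives the same grasp; the last joint's range is limited). The gripper opens to 85 mm and grips with 20 to 120 N. Pads are 22 mm wide; open, the fingers measure 114 mm over their backs; the gripper's body (76 mm by 85 mm) begins 54 mm behind the grasp point. The pads swing forward as they close: fully open they stand 13 mm farther back than shut.
Start: joints at [1.111, 0.276, 1.505, -0, 1.361, -0.121], TCP at [0.191, 0.542, 0.245] pointing down, gripper open.
Joint ranges: [-2.89, 2.89], [-0.75, 2.08], [0.22, 2.7], [-1.18, 4.32], [0.11, 2.71], [-2.7, 2.7]. Speed limits (rad/s): [2.57, 2.57, 3.14, 3.14, 3.14, 3.14].

### API

Orientations are given as a unit quaternion [w, x, y, z].
In Python, from rig import manip, get_image, job gives the robot as it stands. The module is installed in compiled form; this text tells all that it offers.
- The arm moves only by the tool step_arm, never from a script. Its argument "moves" is one flat list of numbers, 5 for each row, row after row: the shift along the tool's x, y, z as a fraction of full scale, then the turn about the tool's z as a fraction of full scale, then the gripper's target within -1 to 1 (shut at 1, half-way at 0, fully open at -1). In form: [dx, dy, dz, twist, hand, dx, dy, dz, twist, hand, ...]. A call has 1 to 5 rows; each row is the pose to reach, as a shift and turn from the pose commanded when the call began, along the tool's axes at that moment, turning the shorter way round; what a row does not reach only later rows make up. Full scale, the value 1, is 500 mm for a shift and pi rad for a turn. A row lasts 1/10 s, in which the tool goes at most 50 mm and 8.59 degrees, less where a joint would pass 70% of its speed; a pose out of reach is approached as far as the arm can. A call with a number of a shift or a turn outside -1 to 1 is refused whole. A call with a gripper value outside its range is refused whole. The fingers move at their own pace and stop on an object; "force" is the grip in N (left out, the last holds). Time passes only in rows, so rows that repeat a pose let the fingers close. It gives the time, the measured TCP pose, the force and the opening at its end, in the units of the state.
- manip.get_state(): the state, without advancing time (a new reading comes with each control period).
- get_image(name): name is "scene" or "top" or "wrist"; returns a dict with "frame" (420x560x3 uint8, blue, green, red), "fx", "fy", "cx", "cy" (pixels), "rvec" (rotation vector, rad) and "tvec" (3), from world to camera coordinates, as OpenCV has them; the wrist camera has in their place "T_tool_cam" (4x4, takes a point from camera to tool coordinates, whose origin is the TCP and whose axes are the flange's). Camera axes: x right, y down, z forward; pixel columns grow to the right and rows downward; lengths in m; the calibration is good to about 2 mm. A picture is of the moment at which its call begins: read the wrist's pose just before it. There is no depth.
- job.sign_off(): hands the job in, once; it reports no verdict.
The state is a dict: "clock": time; "qpos": joint angles; "qd": joint speeds; "effort": joint torques, N m; "position": TCP position; "ee_rot": TCP orientation; "contact_force": force on the tool from outside, world axes, zero at the start; "moment": the same for the moment, N m; "width": finger opening in m.
Only numpy, scipy, OpenCV 4.12 (cv2) and the standard library are available. Lean on these libraries where they do the work, as an engineer would, in place of code of your own. Each camera call takes 0.05 s, during which the arm holds its last target. There are 200 camera calls.

### The job

One of the three closed tubs holds the test-strip box: lift the lids off one by one, laying each flat on the bench, until you find it. Take the box out and lay it flat, fully down, in the compartment of the grey tray made to its size; leave the other things in their tubs, and do not disturb the other things standing around (opened tubs may stay open).

Things in the scene. Friction and masses are not known exactly. Their poses are not given: they have to be found in the camera images.
- carrier: fixed aluminium plate, 134 x 346 x 6 mm, carrying the tubs in a row along its y (118 mm apart); origin under its centre. In each tub lies one thing, centre within 6 mm (x) and 4 mm (y) of the tub's, turned at most 0.06 rad: the test-strip box (white with coloured squares, 38 mm along x, 82 along y, 20 tall, about 0.12 kg), a cream rubber stopper (35 mm wide), or a white timer (66 x 62)
- tray: fixed grey tray, 78 x 134 mm, 14 mm high; origin under its centre, axes as tray_slot. The +x compartment holds tweezers no higher than the walls; at the +y end is an empty 44 x 40 mm compartment. Where the gripped box sits lengthwise between the fingers has to be felt or seen, e.g. by sliding it along y in its tub until its end meets the tub wall
- tub_1_floor: tub 1 (left seen from the robot) of three identical white tubs. Origin: centre of its inner floor, 9 mm above the bench; z up, x away from the robot, y to the left along the row. Inside 116 mm along x, 92 mm along y, 45 mm deep; walls 3 mm. It holds one of: strip box (20 mm tall), stopper (28 mm), timer (14 mm); look, or feel for the height of the thing at its centre
- lid_1_knob (a point): centre of the black round knob head (24 mm across, 14 mm tall) of the loose blue lid on tub 1. The lid (60 g) just rests there: plate 126 x 102 x 4 mm, its long side along x; below it a 112 x 88 mm lip, 4 mm deep, sits in the tub mouth with 2 mm play. This point is 27 mm above the lip's underside: 27 mm over the bench when the lid lies there, 77 mm when on its tub. z up, axes as the tub's
- tub_2_floor: tub 2 (middle seen from the robot) of three identical white tubs. Origin: centre of its inner floor, 9 mm above the bench; z up, x away from the robot, y to the left along the row. Inside 116 mm along x, 92 mm along y, 45 mm deep; walls 3 mm. It holds one of: strip box (20 mm tall), stopper (28 mm), timer (14 mm); look, or feel for the height of the thing at its centre
- lid_2_knob (a point): centre of the black round knob head (24 mm across, 14 mm tall) of the loose blue lid on tub 2. The lid (60 g) just rests there: plate 126 x 102 x 4 mm, its long side along x; below it a 112 x 88 mm lip, 4 mm deep, sits in the tub mouth with 2 mm play. This point is 27 mm above the lip's underside: 27 mm over the bench when the lid lies there, 77 mm when on its tub. z up, axes as the tub's
- tub_3_floor: tub 3 (right seen from the robot) of three identical white tubs. Origin: centre of its inner floor, 9 mm above the bench; z up, x away from the robot, y to the left along the row. Inside 116 mm along x, 92 mm along y, 45 mm deep; walls 3 mm. It holds one of: strip box (20 mm tall), stopper (28 mm), timer (14 mm); look, or feel for the height of the thing at its centre
- lid_3_knob (a point): centre of the black round knob head (24 mm across, 14 mm tall) of the loose blue lid on tub 3. The lid (60 g) just rests there: plate 126 x 102 x 4 mm, its long side along x; below it a 112 x 88 mm lip, 4 mm deep, sits in the tub mouth with 2 mm play. This point is 27 mm above the lip's underside: 27 mm over the bench when the lid lies there, 77 mm when on its tub. z up, axes as the tub's
- tray_slot (a point): centre of the strip-box compartment of the grey tray, at the height where the box's underside rests on three rubber pads, 6 mm above the bench. The compartment is 44 mm along this point's x and 86.5 mm along its y, so the 38 x 82 mm box has about 2 mm play at each end; either way round will do. Its walls rise 8 mm above the pads. z up
- pad_left: 10 x 12 x 2 mm rubber pad in the strip-box compartment, its top level with tray_slot; origin at the centre of its underside; it bears part of the weight when the box lies flat
- pad_right: 10 x 12 x 2 mm rubber pad in the strip-box compartment, its top level with tray_slot; origin at the centre of its underside; it bears part of the weight when the box lies flat
- pad_end: 30 x 12 x 2 mm rubber pad in the strip-box compartment, its top level with tray_slot; origin at the centre of its underside; it bears part of the weight when the box lies flat
- beaker_a: bystander: a loose clear plastic beaker, 70 mm wide, 100 mm tall; origin at the centre of its underside; not to be disturbed
- wash_bottle: bystander: a loose white wash bottle, 67 x 95 mm, 183 mm tall; origin at the centre of its underside; not to be disturbed
- tape: bystander: a loose yellow tape roll, 66 mm across, 18 mm high; origin at the centre of its underside; not to be disturbed
- hose_stand: fixed thin steel stand, 150 mm tall, left of the tubs, holding the end of a beige hose that runs from it to the pump on the left at up to 170 mm height: an obstacle, pass over it with the fingertips above 200 mm; origin at the centre of its underside

How it is judged:
At the end, for the whole second after the job is handed in: The test-strip box lies flat in its tray compartment, its weight on all three rubber pads (each bears over 0.08 N); the other two tubs still hold their things (over 0.12 N on their floors); every lid lies level (within 0.2 rad), on its tub or on the bench (knob below 90 mm) (contact force between each of pad_left, pad_right, pad_end and anything else above 0.08 N and (contact force between each of tub_1_floor, tub_2_floor and anything else above 0.12 N or contact force between each of tub_1_floor, tub_3_floor and anything else above 0.12 N or contact force between each of tub_2_floor, tub_3_floor and anything else above 0.12 N) and angle between each of lid_1_knob, lid_2_knob, lid_3_knob's own z axis and vertical below 0.2 rad and height (world z) of each of lid_1_knob, lid_2_knob, lid_3_knob below 0.09 m); the robot touches nothing.
It fails at once if the beaker is shifted by more than 3 cm (distance of beaker_a from where it was at the start of the episode above 0.03 m).
It fails at once if the wash bottle is shifted by more than 3 cm (distance of wash_bottle from where it was at the start of the episode above 0.03 m).
It fails at once if the tape is shifted by more than 3 cm (distance of tape from where it was at the start of the episode above 0.03 m).
It also fails if it takes over 72 s, if anything falls off the work surface, if the arm or the gripper's body presses on something with over 40 N, if the wrist force passes 120 N, or if a joint passes its speed limit or range.

## Working session

There is one attempt and no reset: what is moved stays moved. The work goes in short steps, Python scripts to look and compute and a tool call to move; the robot and the scene stay as the last step left them, time stands still between calls to the robot, and variables do not carry over. Pictures are saved under pics/ and viewed, about 8 in all and at most 12, crops included, and the job is handed in when it is done.

Besides the shell and the picture viewer there is one more tool, called as a command line: name --argument value ..., lists and objects as JSON in quotes. step_arm: Moves the arm, as the interface text tells. Its arguments: {"type":"object","properties":{"moves":{"type":"array","items":{"type":"number","minimum":-1,"maximum":1}},"force":{"type":"number"}},"required":["moves"]}

```bash
mkdir -p pics; cat > h.py <<'E'
import numpy as np, cv2
from rig import manip, get_image, job
from scipy.spatial.transform import Rotation as R
def cam(name):
    s=manip.get_state(); d=get_image(name)
    if name=="wrist":
        q=s["ee_rot"]; T=np.eye(4); T[:3,:3]=R.from_quat([q[1],q[2],q[3],q[0]]).as_matrix(); T[:3,3]=s["position"]
        W=T@np.array(d["T_tool_cam"])
    else:
        M=np.eye(4); M[:3,:3]=cv2.Rodrigues(np.array(d["rvec"],float))[0]; M[:3,3]=np.ravel(d["tvec"]); W=np.linalg.inv(M)
    K=(d["fx"],d["fy"],d["cx"],d["cy"]); return d["frame"],W,K
def px2w(W,K,u,v,z):
    r=W[:3,:3]@np.array([(u-K[2])/K[0],(v-K[3])/K[1],1]); o=W[:3,3]; return o+r*(z-o[2])/r[2]
def save(name,fn):
    f,W,K=cam(name); cv2.imwrite(f"pics/{fn}.png",f); np.savez(f"pics/{fn}.npz",W=W,K=K); return f,W,K
def at(fn,pts):
    d=np.load(f"pics/{fn}.npz")
    for u,v,z in pts: print((u,v,z),np.round(px2w(d["W"],d["K"],u,v,z),4))
E
python3 - <<'E'
from h import *
s=manip.get_state(); print({k:np.round(v,3) for k,v in s.items()})
save("top","top0"); save("scene","sc0")
E
```

```text
{'clock': np.float64(0.0), 'qpos': array([ 1.111,  0.277,  1.506, -0.   ,  1.361, -0.121]), 'qd': array([-0.   , -0.001,  0.001, -0.   ,  0.003, -0.001]), 'effort': array([ 0.0000e+00, -4.1678e+01, -2.4581e+01, -0.0000e+00,  1.1000e-02,
        0.0000e+00]), 'position': array([0.191, 0.542, 0.244]), 'ee_rot': array([-0.   ,  0.169,  0.986, -0.001]), 'contact_force': array([-0.162, -0.409, -0.428]), 'moment': array([-0.013, -0.021, -0.013]), 'width': np.float64(0.086)}
```

View pics/top0.png

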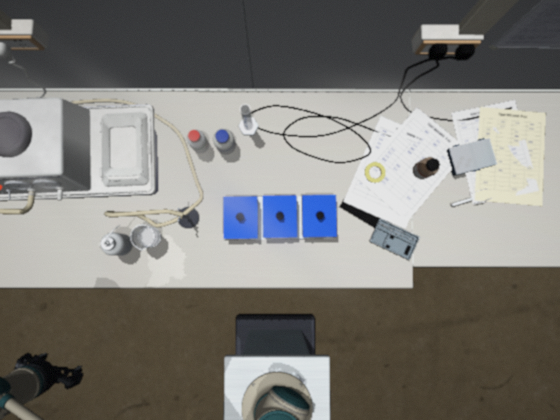

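View pics/sc0.png

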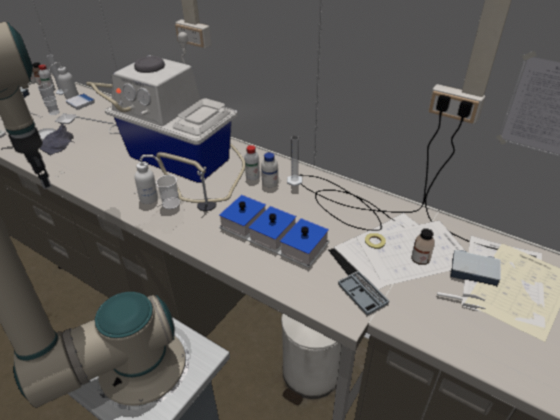

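```bash
python3 - <<'E'
from h import *
at("top0",[(240,217,.077),(280,216,.077),(320,215,.077),(394,238,.014),(374,228,.014),(419,239,.014),(375,173,.018),(188,217,.15),(147,236,.1),(300,270,0),(280,288,0),(412,288,0),(413,266,0)])
f=cv2.imread("pics/top0.png"); a=cv2.resize(f[180:280,210:330],None,fx=5,fy=5,interpolation=3);b=cv2.resize(f[180:280,330:430],None,fx=5,fy=5,interpolation=3)
c=cv2.hconcat([a,b]); cv2.imwrite("pics/c0.png",cv2.resize(c,(792,360)))
E
```

```text
(240, 217, 0.077) [0.5702 0.1116 0.077 ]
(280, 216, 0.077) [ 0.5732 -0.0058  0.077 ]
(320, 215, 0.077) [ 0.5762 -0.1234  0.077 ]
(394, 238, 0.014) [ 0.5099 -0.3559  0.014 ]
(374, 228, 0.014) [ 0.5405 -0.2951  0.014 ]
(419, 239, 0.014) [ 0.5069 -0.4324  0.014 ]
(375, 173, 0.018) [ 0.7101 -0.3001  0.018 ]
(188, 217, 0.15) [0.5656 0.2512 0.15  ]
(147, 236, 0.1) [0.5138 0.3773 0.1   ]
(300, 270, 0) [ 0.4117 -0.0685  0.    ]
(280, 288, 0) [ 0.3569 -0.0069  0.    ]
(412, 288, 0) [ 0.3571 -0.4116  0.    ]
(413, 266, 0) [ 0.4241 -0.4163  0.    ]
```

View pics/c0.png

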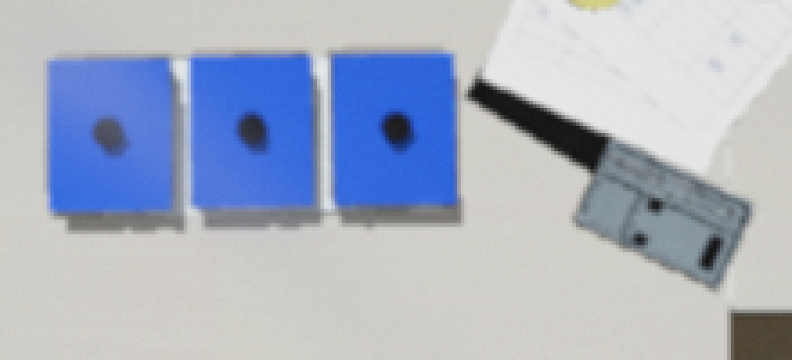

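```bash
cat >> h.py <<'E'
def to(x,y,z,yaw=None):
    "fractions for a move to world x,y,z with tool-x yaw (rad, world)"
    s=manip.get_state(); q=s["ee_rot"]; M=R.from_quat([q[1],q[2],q[3],q[0]]).as_matrix()
    d=M.T@(np.array([x,y,z])-s["position"]); c=np.arctan2(M[1,0],M[0,0])
    t=0 if yaw is None else -((yaw-c+np.pi)%(2*np.pi)-np.pi)/np.pi
    print("pos",np.round(s["position"],4),"yaw",round(c,4),"tilt",np.round(M[:2,2],4),"F",np.round(s["contact_force"],2),"w",round(float(s["width"]),4),"t",round(float(s["clock"]),2))
    print("frac",np.round(d/.5,4),"twist",round(t,4),"rows",round(np.linalg.norm(d)/.05,1))
E
python3 -c "
from h import *
to(.38,.27,.244,1.596)"
```

```text
pos [0.1909 0.5419 0.2445] yaw 2.8028 tilt [-0.0007 -0.0015] F [-0.01 -0.58 -0.01] w 0.0856 t 0.1
frac [-0.5374 -0.3872  0.0016] twist 0.3841 rows 6.6
```

step_arm --moves '[-0.4,-0.29,0,0.239,0,-0.4,-0.29,0,0.239,0,-0.4,-0.29,0,0.239,0,-0.4,-0.29,0,0.239,0,-0.4,-0.29,0,0.239,0]' --force 30

```text
clock: 0.6
position: [0.3321, 0.3371, 0.245]
ee_rot: [0.0, 0.52, 0.854, -0.0]
contact_force: [0.9, 1.1, -0.0]
width: 0.0424
```

```bash
python3 -c "
from h import *
to(.53,-.006,.244,1.596)"
```

```text
pos [0.3321 0.3371 0.245 ] yaw 2.047 tilt [-0.0002 -0.0005] F [ 0.91  1.08 -0.04] w 0.0424 t 0.6
frac [-0.7913  0.0372  0.0023] twist 0.1436 rows 7.9
```

step_arm --moves '[-0.79,0.037,0,0.1436,0,-0.79,0.037,0,0.1436,0,-0.79,0.037,0,0.1436,0,-0.79,0.037,0,0.1436,0,-0.79,0.037,0,0.1436,0]'

```text
clock: 1.1
position: [0.4581, 0.1214, 0.2452]
ee_rot: [-0.0, 0.696, 0.718, 0.0]
contact_force: [1.3, 1.0, -0.3]
width: 0.0425
```

```bash
python3 -c "
from h import *
print(np.round(get_image('wrist')['T_tool_cam'],3))
to(.53,-.006,.244,1.596)"
```

```text
[[-0.001 -0.953 -0.301  0.077]
 [ 1.    -0.001  0.    -0.   ]
 [-0.    -0.301  0.953 -0.128]
 [ 0.     0.     0.     1.   ]]
pos [0.4629 0.1143 0.2451] yaw 1.5967 tilt [ 0.0045 -0.0078] F [ 3.06 -4.48  0.41] w 0.0426 t 1.15
frac [-0.2439  0.1278  0.0047] twist 0.0002 rows 2.8
```

step_arm --moves '[-0.24,0.22,0,0,0,-0.24,0.22,0,0,0,-0.24,0.22,0,0,0,-0.24,0.22,0,0,0,-0.24,0.22,0,0,0]'

```text
clock: 1.65
position: [0.5722, 0.0054, 0.2442]
ee_rot: [-0.001, 0.697, 0.717, -0.0]
contact_force: [-0.6, 1.1, -0.1]
width: 0.0427
```

```bash
python3 -c "
from h import *
save('wrist','w1')
to(.573,-.006,.19,1.596)"
```

```text
pos [0.5708 0.0068 0.2444] yaw 1.6003 tilt [-0.0026  0.0011] F [-0.6   0.6  -0.87] w 0.043 t 1.7
frac [-0.0259  0.0039  0.1087] twist 0.0014 rows 1.1
```

View pics/w1.png

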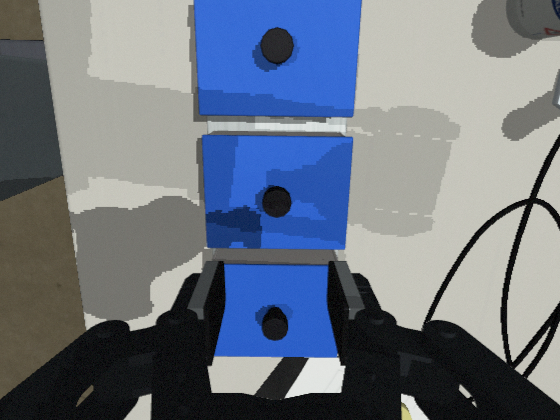

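```bash
python3 -c "
from h import *
at('w1',[(277,45,.084),(277,201,.084),(274,318,.084),(204,135,.058),(353,135,.058),(205,246,.058),(347,248,.058),(200,115,.058),(356,116,.058),(500,240,0),(530,197,0),(430,325,0),(500,120,0)])
to(.573,-.006,.19,1.596)"
```

```text
(277, 45, 0.084) [0.57  0.11  0.084]
(277, 201, 0.084) [ 0.5733 -0.005   0.084 ]
(274, 318, 0.084) [ 0.5737 -0.113   0.084 ]
(204, 135, 0.058) [0.5118 0.0422 0.058 ]
(353, 135, 0.058) [0.6345 0.0456 0.058 ]
(205, 246, 0.058) [ 0.5098 -0.0571  0.058 ]
(347, 248, 0.058) [ 0.6381 -0.0555  0.058 ]
(200, 115, 0.058) [0.509  0.0582 0.058 ]
(356, 116, 0.058) [0.6356 0.0609 0.058 ]
(500, 240, 0) [ 0.8124 -0.0672  0.    ]
(530, 197, 0) [ 0.8333 -0.0189  0.    ]
(430, 325, 0) [ 0.7539 -0.1742  0.    ]
(500, 120, 0) [0.7867 0.0571 0.    ]
pos [0.5708 0.0068 0.2444] yaw 1.6003 tilt [-0.0026  0.0011] F [-0.6   0.6  -0.87] w 0.043 t 1.7
frac [-0.0259  0.0039  0.1087] twist 0.0014 rows 1.1
```

step_arm --moves '[-0.024,0.004,0.1,0,0,-0.024,0.004,0.2,0,0,-0.024,0.004,0.29,0,0,-0.024,0.004,0.32,0,0,-0.024,0.004,0.335,0,0]'

```text
clock: 2.2
position: [0.5706, -0.0031, 0.0759]
ee_rot: [-0.002, 0.695, 0.719, -0.001]
contact_force: [-0.1, 0.4, 0.2]
width: 0.0425
```

```bash
python3 -c "
from h import *
to(.573,-.005,.076,1.596)"
```

```text
pos [ 0.5706 -0.0031  0.0759] yaw 1.6034 tilt [-0.0053  0.0014] F [-0.12  0.42  0.23] w 0.0425 t 2.2
frac [-0.004   0.0047 -0.0003] twist 0.0024 rows 0.1
```

step_arm --moves '[-0.004,0.004,0,0,1,-0.004,0.004,0,0,1,-0.004,0.004,0,0,1,-0.004,0.004,0,0,1,-0.004,0.004,0,0,1]' --force 30

```text
clock: 2.7
position: [0.5743, -0.0061, 0.0786]
ee_rot: [-0.001, 0.696, 0.718, -0.0]
contact_force: [-4.6, 2.5, 2.3]
width: 0.0225
```

step_arm --moves '[0,0,-0.05,0,1,0,0,-0.1,0,1,0,0,-0.14,0,1,0,0.1,-0.14,0,1,0,0.2,-0.14,0,1]'

```text
clock: 3.2
position: [0.6783, -0.0044, 0.1517]
ee_rot: [0.003, 0.696, 0.718, 0.002]
contact_force: [1.3, -0.6, -0.4]
width: 0.0225
```

```bash
python3 -c "
from h import *
to(.718,-.003,.030,1.59)"
```

```text
pos [ 0.6783 -0.0044  0.1517] yaw 1.6014 tilt [ 0.0079 -0.0011] F [ 1.27 -0.65 -0.38] w 0.0225 t 3.2
frac [0.0006 0.0776 0.244 ] twist 0.0036 rows 2.6
```

step_arm --moves '[0,0.077,0.05,0,1,0,0.077,0.13,0,1,0,0.077,0.2,0,1,0,0.077,0.23,0,1,0,0.077,0.243,0,1]'

```text
clock: 3.7
position: [0.7136, -0.0029, 0.0279]
ee_rot: [-0.001, 0.696, 0.718, -0.001]
contact_force: [-10.9, 0.4, 28.9]
width: 0.0226
```

```bash
python3 -c "
from h import *
save('wrist','w2')
to(.718,-.003,.030,1.59)"
```

```text
pos [ 0.7142 -0.0029  0.0284] yaw 1.6017 tilt [ 0.0004 -0.0001] F [-0.75 -0.67 -0.01] w 0.0224 t 3.75
frac [-0.0004  0.0076 -0.0033] twist 0.0037 rows 0.1
```

View pics/w2.png

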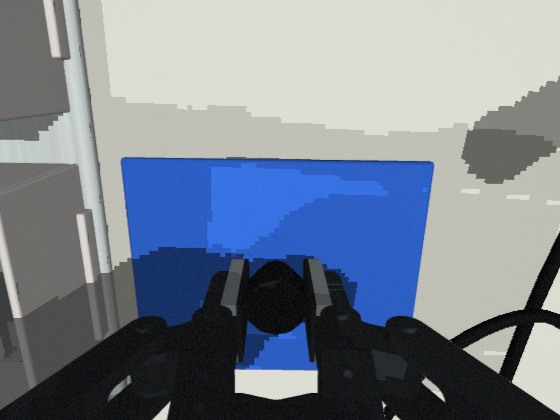

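step_arm --moves '[0,0,0,0,0,0,0,0,0,0,0,0,-0.1,0,0,0,0,-0.2,0,0,0,0,-0.3,0,0]'

```text
clock: 4.25
position: [0.7146, -0.003, 0.1789]
ee_rot: [0.001, 0.696, 0.718, 0.001]
contact_force: [1.5, -0.3, -0.8]
width: 0.0423
```

step_arm --moves '[0.08,-0.1,-0.1,0,0,0.08,-0.2,-0.1,0,0,0.08,-0.29,-0.1,0,0,0.08,-0.29,-0.1,0,0,0.08,-0.29,-0.1,0,0]'

```text
clock: 4.75
position: [0.5658, 0.033, 0.2286]
ee_rot: [0.001, 0.696, 0.718, 0.001]
contact_force: [0.4, 0.6, -0.7]
width: 0.0427
```

```bash
python3 -c "
from h import *
save('wrist','w3')
to(.57,.11,.19,1.596)"
```

```text
pos [0.568  0.0327 0.2282] yaw 1.6018 tilt [ 0.0043 -0.0002] F [ 0.01  0.28 -0.21] w 0.0428 t 4.8
frac [0.1544 0.0085 0.0764] twist 0.0019 rows 1.7
```

View pics/w3.png

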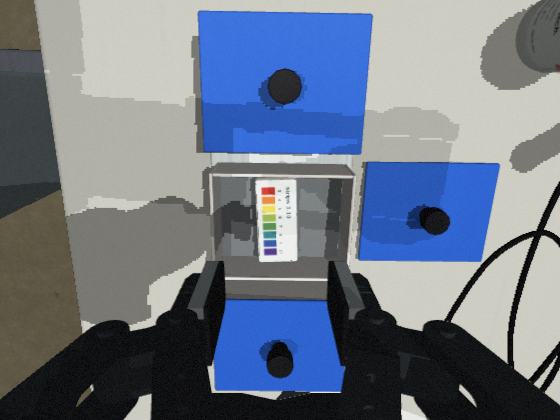

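```bash
python3 -c "
from h import *
at('w3',[(258,181,.029),(294,179,.029),(298,261,.029),(262,263,.029),(210,175,.054),(354,175,.054),(212,279,.054),(352,280,.054)])
to(.573,-.005,.1,1.596)
f=cv2.imread('pics/w3.png')[150:300,190:380]; cv2.imwrite('pics/c3.png',cv2.resize(f,None,fx=4,fy=4,interpolation=3))"
```

```text
(258, 181, 0.029) [0.5507 0.0288 0.029 ]
(294, 179, 0.029) [0.5827 0.0315 0.029 ]
(298, 261, 0.029) [ 0.5901 -0.0486  0.029 ]
(262, 263, 0.029) [ 0.5558 -0.0517  0.029 ]
(210, 175, 0.054) [0.5123 0.0388 0.054 ]
(354, 175, 0.054) [0.6302 0.0424 0.054 ]
(212, 279, 0.054) [ 0.512  -0.0564  0.054 ]
(352, 280, 0.054) [ 0.6374 -0.0538  0.054 ]
pos [0.568  0.0327 0.2282] yaw 1.6018 tilt [ 0.0043 -0.0002] F [ 0.01  0.28 -0.21] w 0.0428 t 4.8
frac [-0.0756  0.0066  0.2565] twist 0.0019 rows 2.7
```

View pics/c3.png

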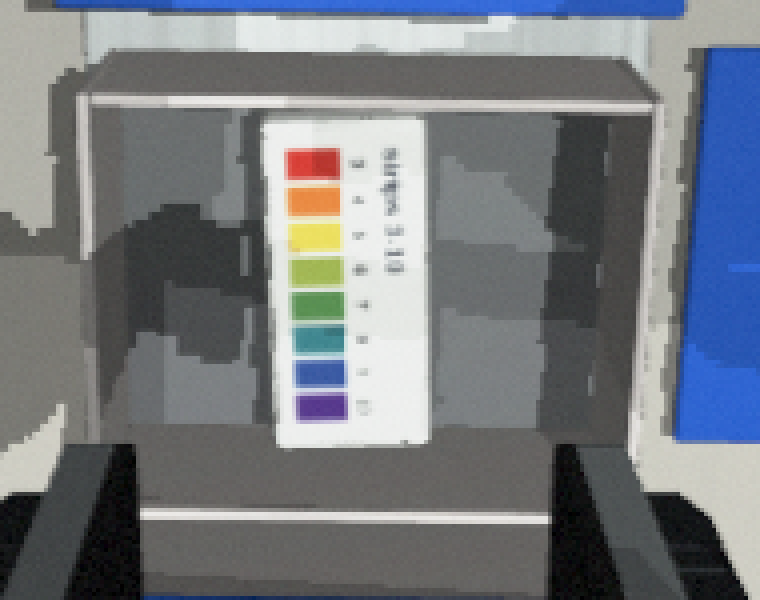

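```bash
python3 -c "
from h import *
d=np.load('pics/w3.npz')
P=[px2w(d['W'],d['K'],u,v,.029)[:2] for u,v in [(255.5,179.5),(296.5,178.5),(297.5,260),(259,261.7)]]
P=np.array(P);print(P.round(4),P.mean(0)); y=(P[0]+P[1]-P[2]-P[3])/2; x=(P[1]+P[2]-P[0]-P[3])/2
print(np.linalg.norm(x),np.linalg.norm(y),'yaw y',np.arctan2(y[1],y[0]),'yaw x',np.arctan2(x[1],x[0]))
"
```

```text
[[ 0.5484  0.0301]
 [ 0.5849  0.0321]
 [ 0.5896 -0.0475]
 [ 0.5529 -0.0504]] [ 0.56895658 -0.00894022]
0.036627503562572127 0.08015247846376876 yaw y 1.6283817590430782 yaw x 0.0664028642045477
```

```bash
python3 -c "
from h import *
to(.569,-.009,.1,1.625)"
```

```text
pos [0.568  0.0327 0.2282] yaw 1.6018 tilt [ 0.0043 -0.0002] F [ 0.01  0.28 -0.21] w 0.0428 t 4.8
frac [-0.0834 -0.0017  0.2564] twist -0.0074 rows 2.7
```

step_arm --moves '[-0.084,-0.003,0.06,-0.008,-0.45,-0.084,-0.003,0.15,-0.008,-0.45,-0.084,-0.003,0.2,-0.008,-0.45,-0.084,-0.003,0.2,-0.008,-0.45,-0.084,-0.003,0.2,-0.008,-0.45]'

```text
clock: 5.3
position: [0.5696, -0.0098, 0.1265]
ee_rot: [0.0, 0.687, 0.727, 0.0]
contact_force: [-0.5, -0.6, 0.9]
width: 0.0621
```

```bash
python3 -c "
from h import *
to(.569,-.009,.0315,1.625)"
```

```text
pos [ 0.5696 -0.0098  0.1265] yaw 1.6266 tilt [ 0.0012 -0.0001] F [-0.48 -0.57  0.9 ] w 0.0621 t 5.3
frac [ 0.0016 -0.0013  0.1899] twist 0.0005 rows 1.9
```

Descend in steps, then grip.

step_arm --moves '[0.001,-0.001,0.08,0,-0.45,0.001,-0.001,0.14,0,-0.45,0.001,-0.001,0.175,0,-0.45,0.001,-0.001,0.189,0,-0.45,0.001,-0.001,0.189,0,-0.45]'

```text
clock: 5.8
position: [0.5687, -0.0089, 0.0325]
ee_rot: [0.001, 0.687, 0.727, 0.001]
contact_force: [-0.5, 1.3, 0.3]
width: 0.0618
```

step_arm --moves '[0,0,0,0,1,0,0,0,0,1,0,0,0,0,1,0,0,0,0,1,0,0,0,0,1]' --force 30

```text
clock: 6.3
position: [0.569, -0.0091, 0.0337]
ee_rot: [0.002, 0.687, 0.727, 0.001]
contact_force: [-0.5, 1.3, 5.8]
width: 0.037
```

```bash
python3 -c "
from h import *
to(.569,-.009,.0315,1.625)"
```

```text
pos [ 0.569  -0.0091  0.0337] yaw 1.6268 tilt [ 0.0043 -0.0004] F [-0.48  1.34  5.8 ] w 0.037 t 6.3
frac [ 0.0001 -0.      0.0044] twist 0.0006 rows 0.0
```

```bash
python3 -c "
from h import *
f=lambda u,v:(330+(u-432)/3.6,180+v/3.6)
at('top0',[(*f(605,135),.014),(*f(750,203),.014),(*f(718,288),.014),(*f(575,220),.014),(*f(647.5,221.5),.006),(*f(711,251),.006)])
d=np.load('pics/top0.npz');p=lambda u,v:px2w(d['W'],d['K'],*f(u,v),.014)[:2]
a=(p(605,135)+p(575,220))-(p(750,203)+p(718,288));b=p(605,135)+p(750,203)-p(718,288)-p(575,220);print(np.arctan2(a[1],a[0]),np.arctan2(b[1],b[0])+np.pi/2)
"
```

```text
(378.05555555555554, 217.5, 0.014) [ 0.5727 -0.3081  0.014 ]
(418.3333333333333, 236.38888888888889, 0.014) [ 0.5149 -0.4305  0.014 ]
(409.44444444444446, 260.0, 0.014) [ 0.4429 -0.4017  0.014 ]
(369.72222222222223, 241.11111111111111, 0.014) [ 0.5003 -0.2814  0.014 ]
(389.8611111111111, 241.52777777777777, 0.006) [ 0.4992 -0.345   0.006 ]
(407.5, 249.72222222222223, 0.006) [ 0.4741 -0.3987  0.006 ]
1.1273601596142155 1.203011323552273
```

step_arm --moves '[0,0,-0.1,0,1,0,0,-0.2,0,1,0,0,-0.3,0,1,0,0,-0.33,0,1,0,0,-0.33,0,1]'

```text
clock: 6.8
position: [0.5691, -0.0091, 0.2005]
ee_rot: [0.003, 0.687, 0.727, 0.002]
contact_force: [0.1, 0.2, -2.6]
width: 0.0367
```

```bash
python3 -c "
from h import *
to(.51,-.32,.2,1.16)"
```

```text
pos [ 0.5691 -0.0091  0.2005] yaw 1.6268 tilt [ 0.0077 -0.001 ] F [ 0.06  0.2  -2.6 ] w 0.0367 t 6.8
frac [-0.6141 -0.1528  0.0007] twist 0.1486 rows 6.3
```

step_arm --moves '[-0.55,-0.13,0,0.149,1,-0.55,-0.13,0,0.149,1,-0.55,-0.13,0,0.149,1,-0.55,-0.13,0,0.149,1,-0.55,-0.13,0,0.149,1]'

```text
clock: 7.3
position: [0.5217, -0.2561, 0.1945]
ee_rot: [-0.002, 0.837, 0.547, -0.001]
contact_force: [1.0, -0.9, -1.6]
width: 0.0371
```

step_arm --moves '[-0.06,-0.01,0,0,1,-0.06,-0.01,0,0,1,-0.06,-0.01,0,0,1]'

```text
clock: 7.6
position: [0.5056, -0.2803, 0.1947]
ee_rot: [-0.002, 0.837, 0.547, -0.0]
contact_force: [0.7, -0.2, -1.4]
width: 0.0369
```

```bash
python3 -c "
from h import *
save('wrist','w4')
to(.487,-.37,.2,1.16)"
```

```text
pos [ 0.5062 -0.2796  0.1951] yaw 1.158 tilt [-0.0022  0.0028] F [ 0.34 -0.33 -1.13] w 0.037 t 7.65
frac [-0.181   0.0374 -0.0101] twist -0.0006 rows 1.9
```

View pics/w4.png

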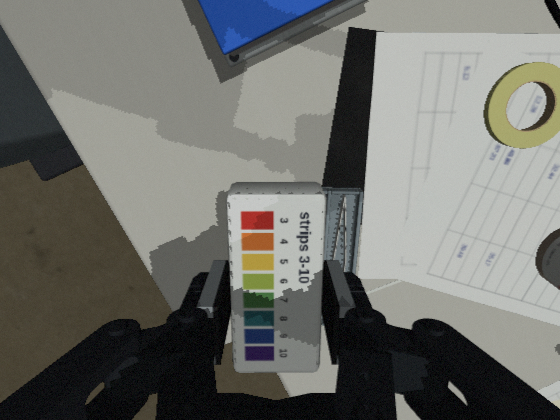

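step_arm --moves '[-0.34,0.038,0,0,1,-0.34,0.038,0,0,1,-0.34,0.038,0,0,1,-0.34,0.038,0,0,1,-0.34,0.038,0,0,1]'

```text
clock: 8.15
position: [0.4559, -0.4456, 0.1957]
ee_rot: [-0.0, 0.837, 0.547, -0.0]
contact_force: [0.3, 1.5, -1.3]
width: 0.0369
```

```bash
python3 -c "
from h import *
f,W,K=save('wrist','w5')
cv2.imwrite('pics/c5.png',cv2.resize(f[0:240,140:460],None,fx=2.5,fy=2.5,interpolation=3))
to(.487,-.37,.2,1.16)"
```

```text
pos [ 0.4564 -0.4433  0.1958] yaw 1.1581 tilt [-0.0005  0.0024] F [ 0.39  0.5  -1.82] w 0.037 t 8.2
frac [ 0.1589 -0.0028 -0.0081] twist -0.0006 rows 1.6
```

View pics/c5.png

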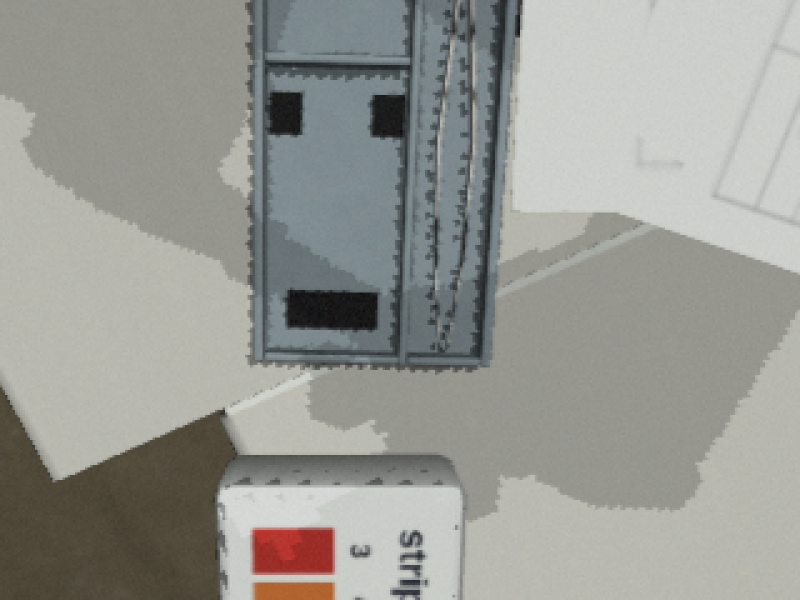

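```bash
python3 -c "
from h import *
d=np.load('pics/w5.npz'); g=lambda u,v,z:px2w(d['W'],d['K'],140+u/2.5,v/2.5,z)[:2]
C=np.array([g(*p,.014) for p in [(265,66),(411,66),(401,354),(264,355)]]);print(C.round(4),C.mean(0).round(4))
y=(C[0]+C[1]-C[2]-C[3])/2;x=(C[1]+C[2]-C[0]-C[3])/2;print('size',np.linalg.norm(x),np.linalg.norm(y),'yaw',np.arctan2(y[1],y[0]),np.arctan2(x[1],x[0])+np.pi/2)
L,Rr,E=[g(*p,.006) for p in [(286,114),(388,116),(332,310)]];print(L,Rr,E,'pads yaw',np.arctan2(*((L+Rr)/2-E)[::-1]),np.linalg.norm((L+Rr)/2-E),'mid',((L+Rr)/2+E)/2)
T=np.array(get_image('wrist')['T_tool_cam']);K=np.load('pics/w4.npz')['K']
for u,v in [(228,194),(325,193),(320,372),(233,373),(217/2.5+140,487/2.5),(463/2.5+140,487/2.5)]: print((u,v),px2w(T,K,u,v,.0047).round(4))
for u,v in [(235/2.5+140,457/2.5),(450/2.5+140,457/2.5)]: print('bot',px2w(T,K,u,v,.0247).round(4))
"
```

```text
[[ 0.4836 -0.3272]
 [ 0.5236 -0.3448]
 [ 0.4878 -0.4228]
 [ 0.4468 -0.4051]] [ 0.4855 -0.375 ]
size 0.044209099803590474 0.08596329773274189 yaw 1.134930324303926 1.1600005077266937
[ 0.48371763 -0.34093214] [ 0.51254904 -0.35424942] [ 0.4725705  -0.40146765] pads yaw 1.1277823628989847 0.05963368475121071 mid [ 0.48535192 -0.37452922]
(228, 194) [ 0.0395 -0.0173  0.0047]
(325, 193) [0.0398 0.0181 0.0047]
(320, 372) [-0.0397  0.019   0.0047]
(233, 373) [-0.0402 -0.0183  0.0047]
(226.8, 194.8) [ 0.0392 -0.0178  0.0047]
(325.2, 194.8) [0.0392 0.0182 0.0047]
bot [ 0.0387 -0.0173  0.0247]
bot [0.0386 0.0185 0.0247]
```

```bash
python3 -c "
from h import *
to(.4855,-.375,.05,1.137)"
```

```text
pos [ 0.4567 -0.4422  0.1959] yaw 1.1593 tilt [-0.0004  0.0029] F [-0.38  0.38 -1.84] w 0.0371 t 8.25
frac [ 0.1455 -0.0005  0.2922] twist 0.0071 rows 3.3
```

step_arm --moves '[0.148,-0.001,0,0.0067,1,0.148,-0.001,0.05,0.0067,1,0.148,-0.001,0.15,0.0067,1,0.148,-0.001,0.24,0.0067,1,0.148,-0.001,0.28,0.0067,1]'

```text
clock: 8.75
position: [0.4841, -0.3704, 0.0529]
ee_rot: [-0.004, 0.842, 0.54, -0.0]
contact_force: [-0.5, -0.3, -2.1]
width: 0.0369
```

step_arm --moves '[0,0,0.008,0,1,0,0,0.008,0,1]'

```text
clock: 8.95
position: [0.486, -0.3742, 0.0527]
ee_rot: [-0.001, 0.842, 0.539, 0.0]
contact_force: [-0.2, -0.3, -0.2]
width: 0.0374
```

```bash
python3 -c "
from h import *
f,W,K=save('wrist','w6')
to(.4855,-.375,.0307,1.137)"
```

```text
pos [ 0.4866 -0.3753  0.0539] yaw 1.1391 tilt [ 0.0015 -0.0008] F [ 0.43 -0.4  -1.38] w 0.0369 t 9.0
frac [-0.0004 -0.0023  0.0463] twist 0.0007 rows 0.5
```

View pics/w6.png

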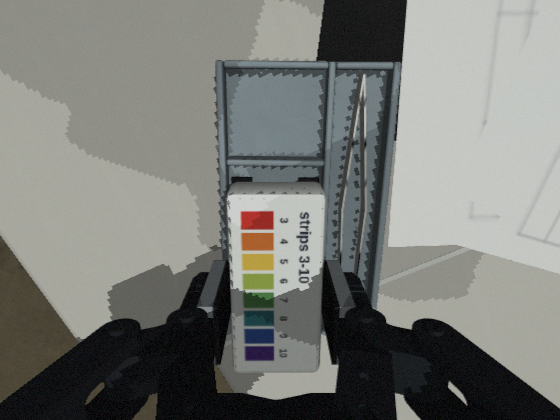

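```bash
python3 -c "
from h import *
T=np.array(get_image('wrist')['T_tool_cam']);K=np.load('pics/w6.npz')['K']
for u,v in [(229,166),(324.5,166),(218,62),(399,63)]: print((u,v),px2w(T,K,u,v,.0535-.014).round(4))
to(.4855,-.375,.0307,1.137)
f=cv2.imread('pics/w6.png')[140:300,200:400]; cv2.imwrite('pics/c6.png',cv2.resize(f,None,fx=4,fy=3.75,interpolation=3))"
```

```text
(229, 166) [ 0.0427 -0.0209  0.0395]
(324.5, 166) [0.0427 0.0221 0.0395]
(218, 62) [ 0.0866 -0.0239  0.0395]
(399, 63) [0.0861 0.0514 0.0395]
pos [ 0.4868 -0.376   0.0545] yaw 1.1387 tilt [ 0.0025 -0.002 ] F [ 0.28 -0.76 -1.26] w 0.0371 t 9.05
frac [ 0.0007 -0.0034  0.0476] twist 0.0005 rows 0.5
```

View pics/c6.png

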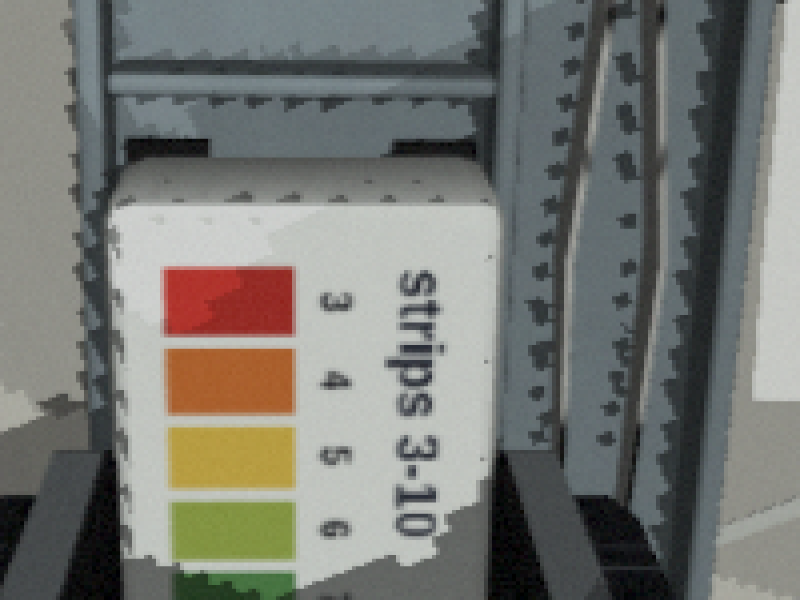

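step_arm --moves '[0,0,0.012,0,1,0,0,0.022,0,1,0,0,0.03,0,1,0,0,0.036,0,1,0,0,0.036,0,1]'

```text
clock: 9.55
position: [0.486, -0.3753, 0.0354]
ee_rot: [-0.0, 0.843, 0.538, 0.001]
contact_force: [1.1, 3.4, 3.2]
width: 0.0368
```

```bash
python3 -c "
from h import *
to(.4855,-.375,.0307,1.137)"
```

```text
pos [ 0.486  -0.3753  0.0354] yaw 1.1368 tilt [0.0014 0.0011] F [1.13 3.44 3.21] w 0.0368 t 9.55
frac [ 0.     -0.0012  0.0094] twist -0.0001 rows 0.1
```

step_arm --moves '[0.003,0,0,0,1,0.003,0,0,0,1,0.003,0,0,0,1]'

```text
clock: 9.85
position: [0.4861, -0.375, 0.0352]
ee_rot: [0.001, 0.843, 0.539, -0.0]
contact_force: [-1.5, 0.6, 3.6]
width: 0.0371
```

step_arm --moves '[0,0,0.004,0,1,0,0,0.008,0,1,0,0,0.008,0,1]'

```text
clock: 10.15
position: [0.4864, -0.3753, 0.0316]
ee_rot: [0.001, 0.843, 0.538, 0.0]
contact_force: [-1.1, -0.8, 7.7]
width: 0.0369
```

step_arm --moves '[0,0,0.003,0,1,0,0,0.003,0,1,0,0,0.003,0,1]'

```text
clock: 10.45
position: [0.4863, -0.3756, 0.0309]
ee_rot: [0.001, 0.843, 0.539, 0.0]
contact_force: [-2.5, 0.0, 12.2]
width: 0.037
```

step_arm --moves '[0,0,0,0,-0.2,0,0,0,0,-0.2,0,0,0,0,-0.2,0,0,-0.02,0,-0.2,0,0,-0.1,0,-0.2]'

```text
clock: 10.95
position: [0.4836, -0.3722, 0.0758]
ee_rot: [-0.005, 0.843, 0.539, -0.001]
contact_force: [-0.3, 0.1, 0.2]
width: 0.0512
```

step_arm --moves '[0.0,0,-0.1,0,-0.2,-0.0,0,-0.2,0,-0.2,-0.1,0,-0.2,0,-0.2,-0.14,0,-0.2,0,-0.2,-0.14,0,-0.2,0,-0.2]'

```text
clock: 11.45
position: [0.4553, -0.4406, 0.1795]
ee_rot: [0.0, 0.843, 0.537, -0.0]
contact_force: [-0.4, 0.0, -0.3]
width: 0.0516
```

```bash
python3 -c "
from h import *
f,W,K=save('wrist','w7'); g=get_image('scene')['frame']; t=get_image('top')['frame']
a=cv2.resize(f[0:300,130:430],(600,600)); b=cv2.resize(g[180:320,200:400],(200,140),interpolation=3);c=cv2.resize(t[180:280,210:430],(200,91))
o=np.zeros((600,800,3),np.uint8);o[:,:600]=a;o[:140,600:]=b;o[150:241,600:]=c;cv2.imwrite('pics/o7.png',o)
to(.4855,-.375,.0307,1.137)"
```

```text
pos [ 0.4564 -0.437   0.1783] yaw 1.1372 tilt [-0.0009  0.0028] F [ 0.03  0.08 -0.34] w 0.0512 t 11.6
frac [0.1363 0.0013 0.2955] twist 0.0001 rows 3.3
```

View pics/o7.png

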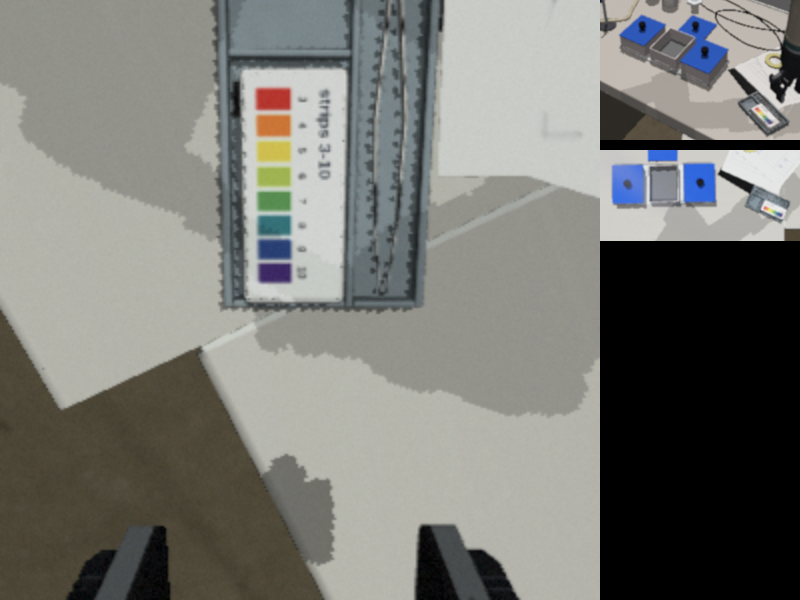

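```bash
python3 -c "
from h import *
d=np.load('pics/w7.npz'); g=lambda u,v,z:px2w(d['W'],d['K'],130+u/2,v/2,z)[:2]
P=np.array([g(*p,.026) for p in [(242,69),(347,69),(344,301),(244,301)]])
S=np.array([g(*p,.014) for p in [(231,60),(351,60),(346,302),(233,304)]])
for Q in (P,S): print(np.linalg.norm(Q[1]-Q[0]),np.linalg.norm(Q[2]-Q[3]),np.linalg.norm(Q[0]-Q[3]),np.linalg.norm(Q[1]-Q[2]),Q.mean(0).round(4))
e=np.array([np.cos(1.137),np.sin(1.137)]);n=np.array([e[1],-e[0]]);D=P.mean(0)-S.mean(0);print('dx',D@n,'dy',D@e)
to(.486,-.375,.06,1.137)"
```

```text
0.03587664915025302 0.0373510821478413 0.07950710905937562 0.07950625288312689 [ 0.4862 -0.377 ]
0.04260911559327572 0.04404911012054727 0.08700750988963632 0.08621607168486126 [ 0.4852 -0.3757]
dx 0.001459167707071013 dy -0.0007990472591907057
pos [ 0.4564 -0.437   0.1783] yaw 1.1372 tilt [-0.0009  0.0028] F [ 0.03  0.08 -0.34] w 0.0512 t 11.6
frac [0.1368 0.0021 0.2369] twist 0.0001 rows 2.7
```

step_arm --moves '[0.087,0.003,0,0,1,0.087,0.003,0.1,0,1,0.087,0.003,0.2,0,1,0.087,0.003,0.25,0,1,0.087,0.003,0.25,0,1]'

```text
clock: 12.1
position: [0.4741, -0.3949, 0.0495]
ee_rot: [-0.006, 0.842, 0.539, -0.001]
contact_force: [0.5, 0.4, 0.1]
width: 0.0002
```

step_arm --moves '[0,0,0.01,0,1,0,0,0.018,0,1,0,0,0.024,0,1,0,0,0.028,0,1,0,0,0.028,0,1]'

```text
clock: 12.6
position: [0.4764, -0.3994, 0.0408]
ee_rot: [0.0, 0.843, 0.539, 0.0]
contact_force: [-1.1, 0.0, 0.3]
width: -0.0001
```

step_arm --moves '[0,0,0.002,0,1,0,0,0.004,0,1,0,0,0.006,0,1]'

```text
clock: 12.9
position: [0.4766, -0.3996, 0.04]
ee_rot: [0.001, 0.843, 0.539, 0.0]
contact_force: [-3.5, 1.8, 19.7]
width: -0.0
```

step_arm --moves '[0,0,-0.04,0,1,0.1,0,-0.04,0,1,0.1,0,-0.04,0,1,0.1,0,0,0,1,0.1,0,0,0,1]'

```text
clock: 13.4
position: [0.4999, -0.3547, 0.04]
ee_rot: [0.003, 0.842, 0.539, 0.002]
contact_force: [1.0, 1.6, 11.6]
width: -0.0002
```

step_arm --moves '[0,0,-0.08,0,0,0,0,-0.18,0,0,0,0,-0.28,0,0,0,0,-0.3,0,0,0,0,-0.3,0,0]'

```text
clock: 13.9
position: [0.4982, -0.3549, 0.19]
ee_rot: [0.003, 0.843, 0.539, 0.001]
contact_force: [-0.2, -0.6, -1.0]
width: 0.0424
```

```bash
python3 -c "
from h import *
to(.4855,-.375,.19,1.137)
job.sign_off()"
```

```text
pos [ 0.4982 -0.3549  0.19  ] yaw 1.1377 tilt [ 0.0042 -0.0038] F [-0.15 -0.61 -1.04] w 0.0424 t 13.9
frac [-0.0471 -0.0062  0.    ] twist 0.0002 rows 0.5
the job is handed in; nothing more can be done
```

The job is done and handed in at 13.9 s: the test-strip box lies flat in its tray compartment. It was in tub 2, the first one I opened. That lid lies flat on the bench behind the tub, and tubs 1 and 3 were never opened.

- **Flatness:** pressing the closed fingers on each end of the box stopped at the same TCP height, 0.040 m. That puts its top at 26 mm above the bench, as it should be for a 20 mm box on the 6 mm pads.
- **Position:** the last picture, taken before that press, showed the box inside the compartment, about 1.5 mm off centre in x and 0.8 mm in y. Both are within the play.
- **Lids and other tubs:** that picture also showed the other two lids still on their tubs and lid 2 on the bench. I did not take another picture after the press test or check the bystanders up close, but no move went near them.
- **Forces:** on the way in, the box met an end wall of the compartment at about 4 N, which a 1.5 mm shift cleared. Setting lid 2 down gave a brief 29 N at the wrist. No check failed.

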